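# Unload and open the bonding press, and hold its bar up

## Task

Unload the thin-section bonding press: first turn its load dial all the way back to its zero stop. Then pull the red latch tab sideways, out against its spring, lift the blue press bar off its ball and finish while holding the bar still with its front end at least 7 cm above where it sat, so that a colleague can take the slide out. The dial stays at zero, and the slide in the press and the other things on the bench stay where they are.

Things in the scene. Friction and masses are not known exactly. Their poses are not given: they have to be found in the camera images.
- press: the press, fixed to the bench: grey base plate 290 x 240 mm, 18 mm thick. Its frame: origin at bench level, x along the bar from the robot's side (coupler end) to the hinge, y to the latch tab's side, z up; the plate spans x -120 to +170 mm, y -155 to +85 mm. The ball stud (steel ball 40 mm across with a flat underside, its top 80 mm above the bench) stands at x -70, y 0; the hinge at x +130, y 0
- dial_grip (a point): middle of the grip of the load dial, on its upright axis, 55 mm above the bench, at x -70, y -98 mm in the press frame. The grip is a black upright bar 42 mm long, 14 mm wide, 32 mm tall, its top 7 mm above this point, on a 44 mm disc
- dial (a joint): angle of the load dial, rad: 0 at the zero stop, growing clockwise seen from above, up to 2.0. It starts at 0.7 to 1.4, so it is turned counter-clockwise to reach zero. Friction (0.03 N m) keeps it where it is left. At 0 its grip bar lies along the press's x axis, white mark towards the red scale tick on the press's -x side
- tab (a point): centre of the part of the red latch tab to grip. The tab is an upright plate 8 mm thick (along the press's y), 26 mm long (along the press's x), which stands up beside the coupler; its top is 20 mm above this point, which is 120 mm above the bench when the bar is down, and clear of the coupler (54 mm wide, top 94 mm above the bench, its side 20 mm from the tab). It is at x -70, y +51 mm in the press frame with bar down and latch in; it moves with latch and bar
- latch (a joint): how far the latch is pulled out, m, along the press's +y (away from the coupler): 0 in, 0.016 out at its stop. A spring draws it in with 3.5 N at 0, 9 N at full travel. Its plate hooks 6 mm under the ball: the bar comes free once it is pulled out over 6 mm, pull it at least 12 mm to be sure. It belongs to the bar: the bar can be lifted by the tab, and off the ball the latch may spring back in
- bar_hinge (a joint): angle of the press bar, rad: 0 down on the ball, growing as its front (robot) end rises, up to 1.2; it falls shut when not held. 0.36 rad raises the front end by 70 mm
- bar: the blue press bar with its coupler and latch, 225 mm long, 30 mm wide, 16 mm thick, about 0.5 kg. Origin on the hinge axis, 86 mm above the bench; the bar reaches from it along its own -x; its y is the hinge axis; it turns with the hinge
- coupler (a point): middle of the coupler at the bar's front end, 200 mm from the hinge axis, 86 mm above the bench when the bar is down
- chip: glass slide 46 x 27 mm with a reddish rock chip, 9 mm thick in all, lying on the black platen under the bar; not to be moved. Origin under its centre
- oil: amber oil bottle, 30 mm across, 75 mm tall, standing beside the press on the latch's side; leave alone. Origin under its centre
- objective: steel microscope objective, 28 mm across, 45 mm tall, standing beside the press on the dial's side; leave alone. Origin under its centre
- water: blue bottle with black cap, 64 mm across, 150 mm tall; leave alone. Origin under its centre
- slidebox: green slide box, 102 x 172 mm, 34 mm tall; leave alone. Origin under its centre
- dish: shallow glass dish, 90 mm across, 16 mm tall; leave alone. Origin under its centre
- spatula: spatula 180 mm long lying on the bench; leave alone. Origin under its centre

How it is judged (in metres and radians):
On the way, in this order (a step that is already met when the one before it is completed fails the run):
1. the load dial is back at its zero stop, the bar still latched down (value of joint dial below 0.09 rad and value of joint bar_hinge below 0.04 rad and value of joint latch below 0.004 m), for 0.2 s.
2. the latch is pulled out with the bar still down on the ball (value of joint latch above 0.006 m and value of joint bar_hinge below 0.05 rad), for 0.05 s.
At the end, for the whole second after the job is handed in: the fingers hold the bar (or its latch tab) still, its coupler at least 66 mm higher than when closed (152 mm above the bench), and the dial is within 0.09 rad of its zero stop (height (world z) of coupler above 0.152 m and contact force between the fingers and bar above 0.5 N and velocity of joint bar_hinge between -0.1 and 0.1 rad/s and value of joint dial below 0.09 rad); the arm keeps its last pose, push and grip.
It fails at once if the slide or another bystander is moved by more than 25 mm (distance of any of chip, oil, objective, water, slidebox, dish, spatula from where it was at the start of the episode above 0.025 m).
It also fails if it takes over 40 s, if anything falls off the work surface, if the arm or the gripper's body presses on something with over 40 N, if the wrist force passes 120 N, or if a joint passes its speed limit or range.

## Robot

A 6-joint arm with a two-finger parallel gripper is mounted at the origin on the work surface. World frame = base frame: x ahead of the robot, y to its left, z up, the work surface at z = 0. Lengths are in mm, angles in rad, forces in N, time in s.
With the tool pointing down it reaches from about 350 to 850 mm from the base axis. Payload 8.1 kg.
Tool frame: the origin (TCP) lies on the centre line of the jaws, within the pads' length; the fingertips stand 17 mm ahead of it and the grasp point (between the pads) lies 2 mm behind it (manip.tcp_to_tips is the distance from the TCP to the fingertips, in mm); z points along the fingers, y is the line along which they close (so a half turn about z gives the same grasp; the last joint's range is limited). The gripper opens to 85 mm and grips with 20 to 120 N. Pads are 22 mm wide; open, the fingers measure 114 mm over their backs; the gripper's body (76 mm by 85 mm) begins 54 mm behind the grasp point. The pads swing forward as they close: fully open they stand 13 mm farther back than shut.
Start: joints at [1.202, 0.13, 1.488, -0, 1.523, -0.085], TCP at [167.981, 576.01, 248.292] pointing down, gripper open.
Joint ranges: [-2.96, 2.96], [-0.89, 2.26], [0.02, 2.5], [-1.34, 4.48], [0, 2.73], [-2.66, 2.66]. Speed limits (rad/s): [2.39, 2.39, 2.79, 3.14, 3.14, 3.14].

## Interface

Orientations are given as a rotation vector (axis times angle).
In Python, from plant import manip gives the robot as it stands.
- The arm moves only by the tool jog_arm, never from a script. Its argument "increments" is one flat list of numbers, 6 for each row, row after row: the shift along the tool's x, y, z in cm, then the turn, a rotation vector about the tool's x, y, z in degrees. In form: [tx, ty, tz, wx, wy, wz, tx, ty, tz, wx, wy, wz, ...]. A call has exactly 8 rows; each row is the pose to reach, as a shift and turn from the pose commanded when the call began, along the tool's axes at that moment; what a row does not reach only later rows make up. A row lasts 1/10 s, in which the tool goes at most 50 mm and 8.59 degrees, less where a joint would pass 70% of its speed; a pose out of reach is approached as far as the arm can. A call with a gripper value outside its range is refused whole. "gripper" is the gripper command: -1 is fully open, 1 is shut, values between are in proportion, set as the call begins (left out, the last holds). The fingers move at their own pace and stop on an object; "newtons" is the grip in N (left out, the last holds). Time passes only in rows, so rows that repeat a pose let the fingers close, or fill a call up. It gives the time, the measured TCP pose, the force, the opening and the grip force at its end, in the units of the state.
- manip.get_obs(): the state, without advancing time (a new reading comes with each control period).
- manip.read_camera(name): name is "scene" or "top"; returns the picture (480x640x3 uint8, red, green, blue); there is no depth.
- manip.camera_model(name): a dict with "mtx" (3x3 intrinsics, pixels), "view" (4x4, takes a point from world to camera coordinates). Camera axes: x right, y down, z forward; pixel columns grow to the right and rows downward; lengths in mm; the calibration is good to about 2 mm. A picture is of the moment at which its call begins. camera_model takes no time and is no camera call.
- manip.finish_job(): hands the job in; it is judged then, once.
The state is a dict: "time": time; "joints": joint angles; "joint_vel": joint speeds; "effort": joint torques, N m; "tool_pos": TCP position; "tool_rot": TCP orientation; "ft_force": force on the tool from outside, world axes, zero at the start; "wrist_torque": the same for the moment, N m; "opening": opening from 0.0 (shut) to 1.0 (fully open); "grip_force": force on a finger pad.
Only numpy, scipy, OpenCV 4.12 (cv2) and the standard library are available. Lean on these libraries where they do the work, as an engineer would, in place of code of your own. Each camera call takes 0.05 s, during which the arm holds its last target. There are 200 camera calls.

## Working session

There is one attempt and no reset: what is moved stays moved. The work goes in short steps, Python scripts to look and compute and a tool call to move; the robot and the scene stay as the last step left them, time stands still between calls to the robot, and variables do not carry over. Pictures are saved under pics/ and viewed, at most 10 in all, crops included, and the job is handed in when it is done.

Besides the shell and the picture viewer there is one more tool, called after "Request:" in YAML: its name, and indented under it one key for each argument. jog_arm: Moves the arm, as the interface text tells. Its arguments: {"type":"object","properties":{"increments":{"type":"array"},"gripper":{"type":"number"},"newtons":{"type":"number"}},"required":["increments"]}

```bash
ls; mkdir -p pics
python3 - <<'E'
from plant import manip
import cv2
for n in("scene","top"):
    cv2.imwrite(f"pics/{n}0.png",manip.read_camera(n)[:,:,::-1]); m=manip.camera_model(n); print(n,m["mtx"].round(1).tolist(),m["view"].round(3).tolist())
print(manip.get_obs())
E
```

```text
pics
scene [[500.0, 0.0, 321.7], [0.0, 500.0, 238.3], [0.0, 0.0, 1.0]] [[-0.88, 0.475, -0.006, 477.844], [0.26, 0.47, -0.844, -79.705], [-0.398, -0.744, -0.537, 1570.617], [0.0, 0.0, 0.0, 1.0]]
top [[458.1, 0.0, 318.9], [0.0, 458.1, 237.4], [0.0, 0.0, 1.0]] [[0.007, -1.0, 0.0, 11.52], [-0.99, -0.007, -0.142, 544.528], [0.142, 0.001, -0.99, 1068.061], [0.0, 0.0, 0.0, 1.0]]
{'time': 0.1, 'joints': array([ 1.20157960e+00,  1.31099991e-01,  1.48918312e+00, -2.16753481e-06,
        1.52299045e+00, -8.54011539e-02]), 'joint_vel': array([ 0.00017462, -0.00193765, -0.00221682, -0.0003712 ,  0.00039924,
       -0.00155554]), 'effort': array([ 1.93435117e-03, -5.70956862e+01, -5.01939690e+01,  5.90253103e-05,
        8.18283996e-03, -2.48685740e-05]), 'tool_pos': array([167.82259111, 575.56366557, 247.33373599]), 'tool_rot': array([-4.44268080e-01, -3.10963936e+00,  2.57289881e-03]), 'ft_force': array([-0.47025318,  0.09505436,  0.17094743]), 'wrist_torque': array([-0.00800994,  0.02754712,  0.0035163 ]), 'grip_force': 0.0, 'opening': 0.9973344738823421}
```

View pics/scene0.png

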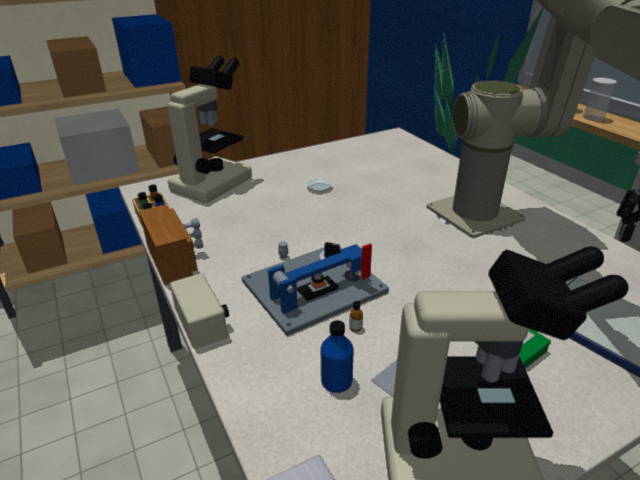

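View pics/top0.png

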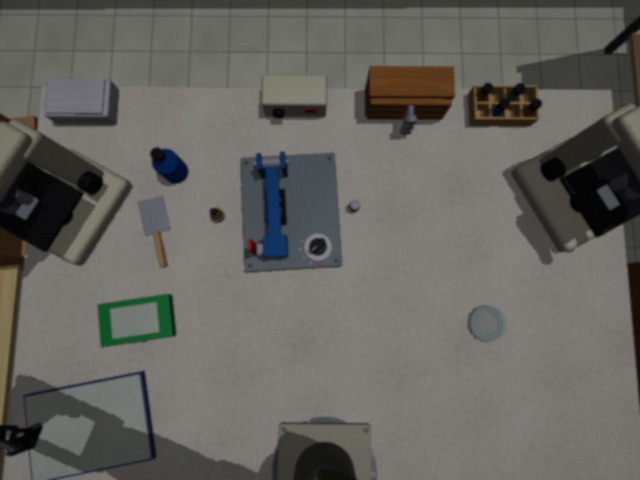

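The scene view shows the press at about (315,285), with the red tab at (366,260). In the top view the plate spans (241,153)-(341,271), the dial is at (317,247) and the tab at (254,247).

```bash
cat > h.py <<'E'
import numpy as np, cv2
from plant import manip
def ray(n,uv,z):
    m=manip.camera_model(n);V=m["view"];R=V[:3,:3];c=-R.T@V[:3,3]
    d=R.T@np.linalg.solve(m["mtx"],np.array([*uv,1.]));return c+d*(z-c[2])/d[2]
def proj(n,p):
    m=manip.camera_model(n);q=m["mtx"]@(m["view"]@np.array([*p,1.]))[:3];return q[:2]/q[2]
E
python3 - <<'E'
from h import *
im=cv2.imread("pics/top0.png");hsv=cv2.cvtColor(im,cv2.COLOR_BGR2HSV)
c=cv2.resize(im[145:280,230:365],None,fx=5.5,fy=4.4,interpolation=cv2.INTER_CUBIC)
c=cv2.resize(im[145:280,230:365],None,fx=4.4,fy=4.4,interpolation=cv2.INTER_CUBIC);cv2.imwrite("pics/topc.png",c)
s=cv2.imread("pics/scene0.png");cv2.imwrite("pics/scenec.png",cv2.resize(s[225:340,235:395],None,fx=5,fy=5,interpolation=cv2.INTER_CUBIC))
for p in[(300,170),(330,200),(260,262),(225,260),(318,247)]: print(p,im[p[1],p[0]],hsv[p[1],p[0]])
E
```

```text
(300, 170) [85 79 72] [104  39  85]
(330, 200) [89 84 77] [103  34  89]
(260, 262) [88 82 75] [104  38  88]
(225, 260) [121 126 129] [ 19  16 129]
(318, 247) [26 23 23] [120  29  26]
```

View pics/topc.png

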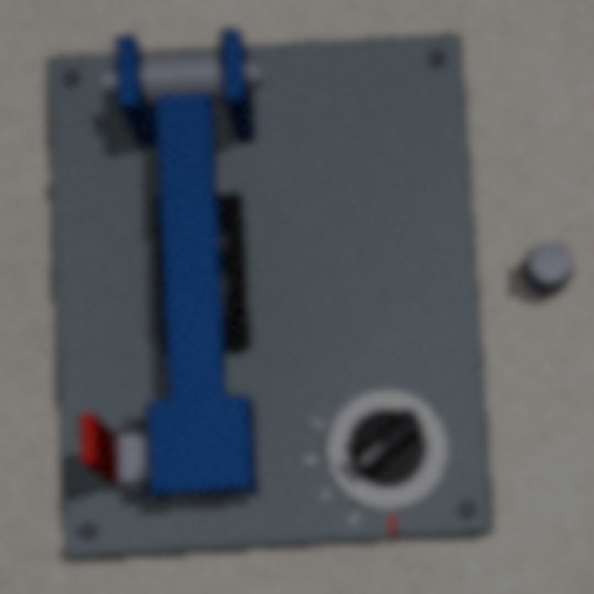

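View pics/scenec.png

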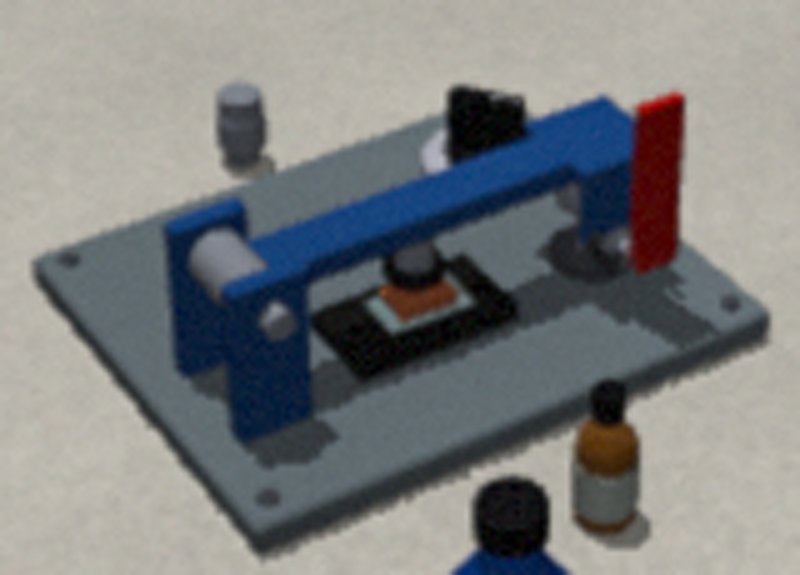

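The top crop shows plate corners at (48,58), (458,36), (492,530) and (67,556), the red tab top near (90,440), and the dial grip running from its white-mark end (352,472) to (418,415). The scene crop shows the bar down, with the tab at (660,180) and the oil bottle at (605,460).

```bash
cat >> h.py <<'E'
_f=None
def frame():
    global _f
    if _f is None:
        px=[(48,58),(458,36),(492,530),(67,556)]; P=np.array([(170,85),(170,-155),(-120,-155),(-120,85)],float)
        W=np.array([ray("top",((x+.5)/4.4+229.5,(y+.5)/4.4+144.5),18)[:2] for x,y in px])
        p0,w0=P.mean(0),W.mean(0);A=(P-p0);B=(W-w0)
        th=np.arctan2((A[:,0]*B[:,1]-A[:,1]*B[:,0]).sum(),(A*B).sum());R=np.array([[np.cos(th),-np.sin(th)],[np.sin(th),np.cos(th)]])
        _f=(th,R,w0-R@p0,W,P)
    return _f
def w(x,y,z): th,R,t,_,_=frame(); return np.array([*(R@[x,y]+t),z])
E
python3 - <<'E'
from h import *
th,R,t,W,P=frame();print("th",np.degrees(th),"origin",t,"resid",(W-(P@R.T+t)).round(1).tolist())
im=cv2.imread("pics/top0.png");s=cv2.imread("pics/scene0.png")
def inv(p): return R.T@(p[:2]-t)
def cent(img,m,box):
    x0,y0,x1,y1=box;k=np.zeros(m.shape,bool);k[y0:y1,x0:x1]=1;v,u=np.nonzero(m&k);return u,v
for n,g,box in(("top",im,(240,230,275,262)),("scene",s,(350,235,380,290))):
    b=g.astype(int);u,v=cent(g,(b[...,2]>90)&(b[...,2]>2*b[...,1]),box);print(n,"tab",len(u),u.mean(),v.mean(),u.min(),u.max(),v.min(),v.max())
    for z in(140,):print(" pred",proj(n,w(-70,51,140)),proj(n,w(-70,51,120)))
D=(300,230,336,262)
b=im.astype(int);u,v=cent(im,b.max(2)<60,D);print("grip",len(u),inv(ray("top",(u.mean(),v.mean()),50)))
m=lambda x,y:((x+.5)/4.4+229.5,(y+.5)/4.4+144.5)
a=inv(ray("top",m(352,472),62));c=inv(ray("top",m(418,415),62));print("grip ends",a,c)
# disc white centre
u,v=cent(im,b.min(2)>110,D);(cx,cy),r=cv2.minEnclosingCircle(np.c_[u,v].astype(np.float32));print("disc",inv(ray("top",(cx,cy),30)),r)
print("tick",inv(ray("top",m(392,525),18)))
for p in((-70,-98,62),(-70,51,120),(-70,0,86),(-70,0,94)):print(p,w(*p),proj("top",w(*p)),proj("scene",w(*p)))
o=manip.get_obs();from scipy.spatial.transform import Rotation as Ro;print(Ro.from_rotvec(o["tool_rot"]).as_matrix().round(3).tolist())
E
```

```text
th 3.861232392941897 origin [586.62059497 120.62700831] resid [[-1.5, -2.1], [-2.8, 2.1], [2.2, 2.0], [2.2, -2.1]]
top tab 38 249.57894736842104 243.8684210526316 248 251 239 249
 pred [249.65581365 244.36312207] [250.99197673 245.50061803]
scene tab 19 366.7368421052632 245.42105263157896 363 371 244 247
 pred [366.50220747 244.2138531 ] [366.14942294 251.32392899]
grip 205 [-71.92346743 -97.53198231]
grip ends [-85.6586325  -78.01328025] [ -57.03644681 -115.18014022]
disc [-70.18594194 -97.77873319] 13.115264892578125
tick [-111.58902236  -97.90361697]
(-70, -98, 62) [523.37883151  18.13564596  62.        ] [317.68837714 244.7948963 ] [331.44076074 243.01450807]
(-70, 51, 120) [513.34513879 166.79742656 120.        ] [250.99197673 245.50061803] [366.14942294 251.32392899]
(-70, 0, 86) [516.77948999 115.91319293  86.        ] [275.25039612 246.01700802] [353.23288404 253.05058951]
(-70, 0, 94) [516.77948999 115.91319293  94.        ] [274.92259193 245.58586923] [353.32182334 250.35425827]
[[-0.96, 0.28, -0.001], [0.28, 0.96, -0.002], [0.0, -0.002, -1.0]]
```

```bash
cat >> h.py <<'E'
from scipy.spatial.transform import Rotation as Ro
def to(p,psi):
    "move numbers from the present pose to world p, tool down, closing line at psi deg"
    o=manip.get_obs();A=Ro.from_rotvec(o["tool_rot"]);a=np.radians(psi)
    B=Ro.from_matrix(np.array([[-np.sin(a),np.cos(a),0],[np.cos(a),np.sin(a),0],[0,0,-1]]).T)
    print("shift cm",(A.inv().apply(p-o["tool_pos"])/10).round(2),"turn",np.degrees((A.inv()*B).as_rotvec()).round(1),"at",o["tool_pos"].round(1),"t",round(o["time"],2))
E
python3 -c "
from h import *
p=w(-70,-98,200);to(p,41.5)"
```

```text
shift cm [-49.74 -43.55   4.8 ] turn [-0.1  0.  32.2] at [167.8 575.6 247.3] t 0.1
```

Request:
jog_arm:
  increments: [-49.7,-43.6,0,0,0,32,-49.7,-43.6,0,0,0,32,-49.7,-43.6,0,0,0,32,-49.7,-43.6,0,0,0,32,-49.7,-43.6,0,0,0,32,-49.7,-43.6,0,0,0,32,-49.7,-43.6,0,0,0,32,-49.7,-43.6,0,0,0,32]
  gripper: -1
  newtons: 40

```text
time: 0.9
tool_pos: [383.2, 236.7, 248.1]
tool_rot: [1.284, 2.867, -0.0]
ft_force: [0.0, 0.2, -0.6]
opening: 0.997
grip_force: 0.0
```

```bash
python3 -c "
from h import *
p=w(-70,-98,150);to(p,41.5)"
```

```text
shift cm [-25.64  -4.1    9.81] turn [-0.   0.   0.3] at [383.2 236.7 248.1] t 0.9
```

Request:
jog_arm:
  increments: [-5,-0.8,0,0,0,0,-10,-1.6,0,0,0,0,-15,-2.4,1,0,0,0,-20,-3.2,3,0,0,0,-25.6,-4.1,5,0,0,0,-25.6,-4.1,7,0,0,0,-25.6,-4.1,9,0,0,0,-25.6,-4.1,9,0,0,0]

```text
time: 1.7
tool_pos: [520.1, 19.6, 154.2]
tool_rot: [-1.284, -2.86, 0.004]
ft_force: [0.0, 0.6, -0.8]
opening: 0.998
grip_force: 0.0
```

```bash
python3 -c "
from h import *
p=w(-70,-98,54);to(p,41.5)"
```

```text
shift cm [-0.38  0.2  10.02] turn [-0.3 -0.3  0.1] at [520.1  19.6 154.2] t 1.7
```

Request:
jog_arm:
  increments: [0,0,2,0,0,0,0,0,4,0,0,0,0,0,5,0,0,0,0,0,5,0,0,0,0,0,5,0,0,0,0,0,5,0,0,0,0,0,5,0,0,0,0,0,5,0,0,0]

```text
time: 2.5
tool_pos: [523.1, 20.2, 109.1]
tool_rot: [1.284, 2.866, 0.001]
ft_force: [0.3, 1.0, -0.3]
opening: 0.998
grip_force: 0.0
```

```bash
python3 -c "
from h import *
p=w(-70,-98,54);to(p,41.5)"
```

```text
shift cm [-0.17 -0.13  5.51] turn [0.1 0.1 0.2] at [523.1  20.2 109.1] t 2.5
```

Request:
jog_arm:
  increments: [-0.2,-0.1,1.5,0,0,0,-0.2,-0.1,3,0,0,0,-0.2,-0.1,4.5,0,0,0,-0.2,-0.1,5.5,0,0,0,-0.2,-0.1,5.5,0,0,0,-0.2,-0.1,5.5,0,0,0,-0.2,-0.1,5.5,0,0,0,-0.2,-0.1,5.5,0,0,0]

```text
time: 3.3
tool_pos: [523.9, 18.1, 54.1]
tool_rot: [1.284, 2.866, 0.001]
ft_force: [-0.4, -0.2, -0.2]
opening: 0.994
grip_force: 0.0
```

Request:
jog_arm:
  increments: [0,0,0,0,0,0,0,0,0,0,0,0,0,0,0,0,0,0,0,0,0,0,0,0,0,0,0,0,0,0,0,0,0,0,0,0,0,0,0,0,0,0,0,0,0,0,0,0]
  gripper: 1
  newtons: 40

```text
time: 4.1
tool_pos: [524.2, 18.8, 53.7]
tool_rot: [1.284, 2.866, 0.003]
ft_force: [4.6, 4.6, -0.4]
opening: 0.157
grip_force: 45.3
```

Request:
jog_arm:
  increments: [0,0,0,0,0,-8,0,0,0,0,0,-16,0,0,0,0,0,-24,0,0,0,0,0,-32,0,0,0,0,0,-40,0,0,0,0,0,-47,0,0,0,0,0,-52,0,0,0,0,0,-55]

```text
time: 4.9
tool_pos: [524.4, 19.0, 53.8]
tool_rot: [-0.188, 3.133, 0.002]
ft_force: [4.0, 5.1, -0.2]
opening: 0.153
grip_force: 61.8
```

Request:
jog_arm:
  increments: [0,0,0,0,0,0,0,0,0,0,0,0,0,0,0,0,0,0,0,0,0,0,0,0,0,0,0,0,0,0,0,0,0,0,0,0,0,0,0,0,0,0,0,0,0,0,0,0]

```text
time: 5.7
tool_pos: [524.4, 19.0, 53.8]
tool_rot: [-0.181, 3.134, 0.003]
ft_force: [5.1, 5.0, -1.7]
opening: 0.152
grip_force: 59.3
```

```bash
python3 -c "
from h import *
p=w(-70,-98,54);to(p,93.9);print(manip.get_obs()['wrist_torque'])"
```

```text
shift cm [ 0.11 -0.07 -0.02] turn [0.1 0.2 2.7] at [524.4  19.   53.8] t 5.7
[ 0.77369803 -0.76966001 -1.49459801]
```

Request:
jog_arm:
  increments: [0,0,0,0,0,1,0,0,0,0,0,1,0,0,0,0,0,1,0,0,0,0,0,1,0,0,0,0,0,1,0,0,0,0,0,1,0,0,0,0,0,1,0,0,0,0,0,1]
  gripper: -0.2

```text
time: 6.5
tool_pos: [523.2, 18.1, 53.3]
tool_rot: [-0.157, 3.138, -0.0]
ft_force: [0.9, 0.8, -0.1]
opening: 0.601
grip_force: 0.0
```

Request:
jog_arm:
  increments: [0,0,-1,0,0,1,0,0,-3,0,0,1,0,0,-6,0,0,1,0,0,-10,0,0,1,-5,0,-14,0,0,1,-10,0,-14,0,0,1,-15,0,-14,0,0,1,-15,0,-14,0,0,1]

```text
time: 7.3
tool_pos: [675.7, 33.5, 192.5]
tool_rot: [-0.129, 3.139, 0.0]
ft_force: [-0.9, 0.6, -0.7]
opening: 0.603
grip_force: 0.0
```

Run:
```python
from h import *
im=manip.read_camera("top")[:,:,::-1];cv2.imwrite("pics/top1c.png",cv2.resize(im[145:280,230:365],None,fx=4.4,fy=4.4,interpolation=cv2.INTER_CUBIC))
to(w(-70,51,170),93.9)
```

```text
shift cm [15.04 14.62  2.25] turn [ 0.  -0.   0.8] at [675.2  33.4 192.4] t 7.35
```

View pics/top1c.png

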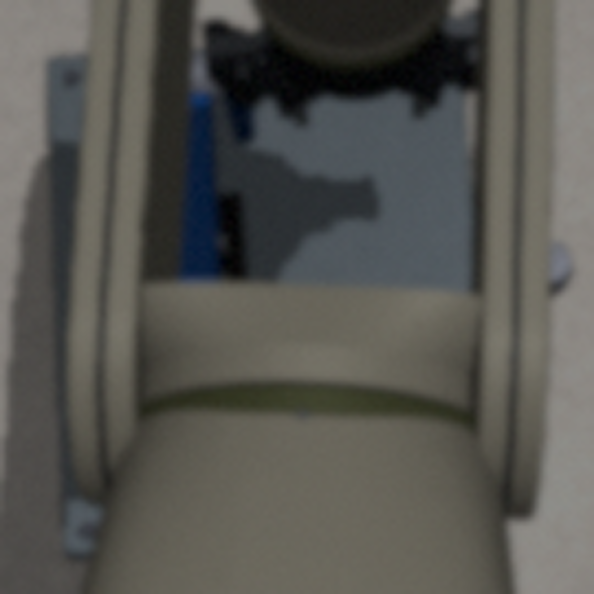

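The arm hides the dial in this view, so I'm moving aside to look.

Request:
jog_arm:
  increments: [4,4,-2,0,0,0,8,8,-3,0,0,0,12,12,-3,0,0,0,16,16,-3,0,0,0,20,20,-3,0,0,0,22,24,-3,0,0,0,22,27,-3,0,0,0,22,27,-3,0,0,0]

```text
time: 8.15
tool_pos: [427.9, 287.7, 224.4]
tool_rot: [-0.136, 3.138, 0.004]
ft_force: [-0.0, 0.0, 0.5]
opening: 0.598
grip_force: 0.0
```

Run:
```python
from h import *
im=manip.read_camera("top")[:,:,::-1];cv2.imwrite("pics/top2c.png",cv2.resize(im[145:280,230:365],None,fx=4.4,fy=4.4,interpolation=cv2.INTER_CUBIC))
to(w(-70,51,170),93.9)
```

```text
shift cm [ -7.38 -12.69   5.42] turn [0.1 0.  1.1] at [428.8 286.8 224.3] t 8.2
```

View pics/top2c.png

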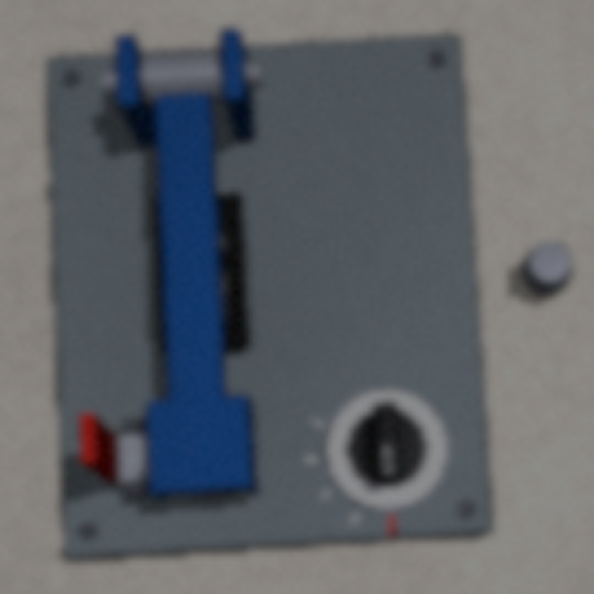

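The dial now reads zero: its white mark (388,460) points at the tick (392,525). The bar is down and the tab hasn't moved. Next is the tab.

Request:
jog_arm:
  increments: [-2,-3,0,0,0,1,-4,-7,1,0,0,1,-6,-10,2,0,0,1,-7.4,-12.7,3,0,0,1,-7.4,-12.7,4,0,0,1,-7.4,-12.7,4,0,0,1,-7.4,-12.7,4,0,0,1,-7.4,-12.7,4,0,0,1]

```text
time: 9.0
tool_pos: [515.1, 164.1, 184.1]
tool_rot: [-0.104, 3.139, 0.0]
ft_force: [0.3, 0.7, 0.5]
opening: 0.6
grip_force: 0.0
```

Run:
```python
from h import *
to(w(-70,51,119),93.9)
```

```text
shift cm [0.16 0.28 6.51] turn [ 0.   0.1 -0.1] at [515.1 164.1 184.1] t 9.0
```

Request:
jog_arm:
  increments: [0.2,0.3,0,0,0,0,0.2,0.3,1,0,0,0,0.2,0.3,2.5,0,0,0,0.2,0.3,4,0,0,0,0.2,0.3,5.5,0,0,0,0.2,0.3,6.5,0,0,0,0.2,0.3,6.5,0,0,0,0.2,0.3,6.5,0,0,0]

```text
time: 9.8
tool_pos: [512.9, 166.3, 118.0]
tool_rot: [0.102, -3.139, 0.0]
ft_force: [0.6, 0.3, 0.4]
opening: 0.598
grip_force: 0.0
```

Run:
```python
from h import *
to(w(-70,51,119),93.9)
```

```text
shift cm [-0.05  0.04 -0.1 ] turn [-0.  -0.  -0.2] at [512.9 166.3 118. ] t 9.8
```

Request:
jog_arm:
  increments: [0,0,0,0,0,0,0,0,0,0,0,0,0,0,0,0,0,0,0,0,0,0,0,0,0,0,0,0,0,0,0,0,0,0,0,0,0,0,0,0,0,0,0,0,0,0,0,0]
  gripper: 1
  newtons: 70

```text
time: 10.6
tool_pos: [513.4, 167.6, 119.3]
tool_rot: [-0.103, 3.138, 0.003]
ft_force: [-0.7, 5.0, 1.8]
opening: 0.088
grip_force: 69.0
```

Request:
jog_arm:
  increments: [0,0.3,0,0,0,0,0,0.6,0,0,0,0,0,0.9,0,0,0,0,0,1.2,0,0,0,0,0,1.4,0,0,0,0,0,1.4,0,0,0,0,0,1.4,0,0,0,0,0,1.4,0,0,0,0]

```text
time: 11.4
tool_pos: [512.7, 179.5, 119.0]
tool_rot: [-0.102, 3.139, -0.003]
ft_force: [0.6, -8.3, 6.6]
opening: 0.083
grip_force: 69.7
```

Request:
jog_arm:
  increments: [-0.1,0,-0.5,0,1.4,0,-0.2,0,-1,0,2.9,0,-0.3,0,-1.5,0,4.3,0,-0.4,0,-2,0,5.7,0,-0.6,0,-2.5,0,7.2,0,-0.7,0,-2.9,0,8.6,0,-0.9,0,-3.4,0,10,0,-1.1,0,-3.9,0,11.5,0]

```text
time: 12.2
tool_pos: [522.9, 179.9, 157.0]
tool_rot: [0.095, -2.937, 0.013]
ft_force: [-1.9, -8.0, -0.3]
opening: 0.086
grip_force: 69.0
```

Run:
```python
from h import *
t=.42;q=.2
to(w(-70,51,120)+np.array([0,0,0]),93.9)
# remaining arc from q to t, in the tool axes at q
f=lambda a:np.array([-200*np.cos(a)+34*np.sin(a),34*np.cos(a)+200*np.sin(a)])
ex=np.array([-np.cos(q),np.sin(q)]);ez=np.array([-np.sin(q),-np.cos(q)])
for a in np.linspace(q,t,8)[1:]: d=f(a)-f(q);print(round(d@ex/10,2),round(d@ez/10,2),round(np.degrees(a-q),1))
```

```text
shift cm [ 0.27 -1.24  3.83] turn [ -0.1 -11.6  -0.2] at [522.9 179.9 157. ] t 12.2
-0.12 -0.63 1.8
-0.25 -1.25 3.6
-0.41 -1.87 5.4
-0.58 -2.48 7.2
-0.78 -3.09 9.0
-0.99 -3.69 10.8
-1.22 -4.28 12.6
```

Request:
jog_arm:
  increments: [-0.12,0,-0.63,0,1.8,0,-0.25,0,-1.25,0,3.6,0,-0.4,0,-1.9,0,5.4,0,-0.6,0,-2.5,0,7.2,0,-0.8,0,-3.1,0,9,0,-1,0,-3.7,0,10.8,0,-1.2,0,-4.3,0,12.6,0,-1.2,0,-4.3,0,12.6,0]

```text
time: 13.0
tool_pos: [543.2, 181.2, 197.1]
tool_rot: [0.087, -2.716, 0.022]
ft_force: [-5.5, -7.5, 3.5]
opening: 0.084
grip_force: 69.1
```

Request:
jog_arm:
  increments: [0,0,0,0,0,0,0,0,0,0,0,0,0,0,0,0,0,0,0,0,0,0,0,0,0,0,0,0,0,0,0,0,0,0,0,0,0,0,0,0,0,0,0,0,0,0,0,0]

```text
time: 13.8
tool_pos: [542.9, 181.3, 196.8]
tool_rot: [0.087, -2.718, 0.022]
ft_force: [-3.1, -8.0, 2.6]
opening: 0.083
grip_force: 69.0
```

Run:
```python
from h import *
s=manip.read_camera("scene")[:,:,::-1];cv2.imwrite("pics/scene3.png",cv2.resize(s[190:340,235:435],None,fx=4,fy=4,interpolation=cv2.INTER_CUBIC))
for a in(0,.42): # predicted coupler (far corner, near end top) pixels
  x,z=-200*np.cos(a),200*np.sin(a);print(a,(proj("scene",w(130+x,0,86+z))-[235,190])*4)
```

```text
0 [472.93153617 252.20235805]
0.42 [452.63132364 146.80915093]
```

View pics/scene3.png

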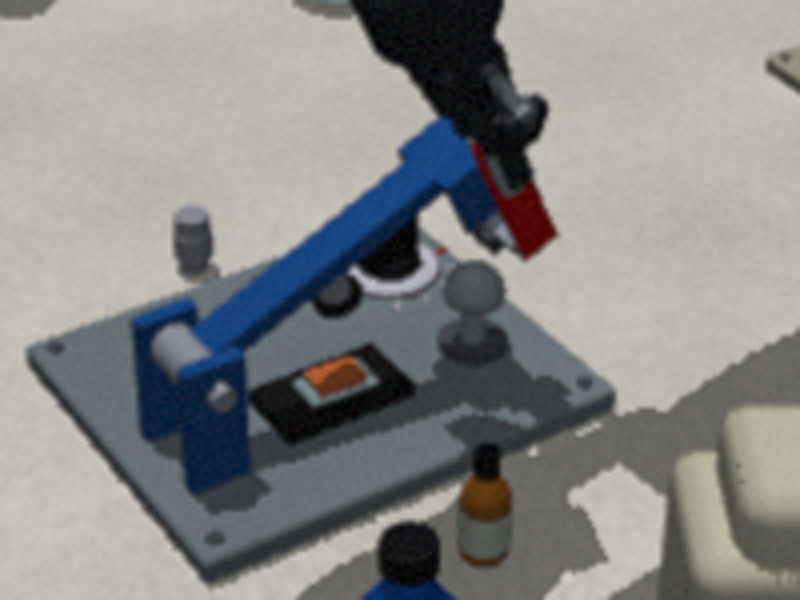

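The bar is off the ball (475,290). The coupler is around (450,160), about where I predicted for 0.42 rad (453,147). The tab is gripped at (515,200), and the slide and oil bottle haven't moved. The arm is still, so I'm handing in.

```bash
python3 -c "
from plant import manip
print(manip.finish_job())"
```

```text
the job is handed in; nothing more can be done
None
```

I turned the dial to its zero stop, pulled the latch about 12–13 mm and handed the job in with the bar held still by its tab, its front end raised by roughly 75–80 mm (by estimate); the hand-in returned no verdict.

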